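Pack out a heat sink in the bench clamp and hold the jaw shut

TASK

The heat sink in the red clamp fixture is too far away for the short stroke of the sprung jaw: stand spacers from the black tray side by side, square and flat on the fixture floor, in the gap between jaw and heat sink, until the jaw bears on them before its stroke ends. Then push the jaw in firmly (10 N or more) so that spacers, heat sink and blue end stop are pressed tight together, and finish while still holding it pushed in, touching only the jaw. Leave the screwdriver, bottle and reel alone.

Things in the scene. Friction and masses are not known exactly. Their poses are not given: they have to be found in the camera images.
- fixture: Red clamping fixture fixed to the bench, a plate 110 (x) x 220 (y) x 12 mm. Origin: centre of its underside; its upper face (the floor on which things stand) is 12 mm above. Its +y is the direction in which the jaw closes. In order along +y: jaw, gap, heat sink, end stop, all on its x = 0 line. The gap is open at both x sides and above.
- jaw (a joint): How far the jaw has been pushed in, m: 0 = open (where its spring holds it), 0.026 = end of its stroke, against a hard internal stop. It slides along the fixture's +y. The return spring needs only 1.2 N at 0 and 2.2 N at 0.026; it springs back when let go. A firm stop felt below 0.0258 means the jaw bears on the stack; one at 0.026 means that a spacer is still missing.
- jaw_face (a point): Point on the jaw's pressing face (the aluminium block's +y face), at its middle in x and at the level of the fixture floor; moves with the jaw, axes as the fixture's. The jaw block is 60 (x) x 58 (y) x 28 mm high (its top is 28.5 mm above the fixture floor). When the jaw is open the gap from this face to the heat sink is 42 to 74 mm, different every time.
- jaw_handle (a point): Centre of the black upright handle on the jaw, 44 mm behind (-y of) the jaw face and 47.5 mm above the fixture floor. The handle is 26 (x) x 12 (y) mm and reaches from 28.5 to 66.5 mm above the fixture floor; it can be pinched from above across its 12 mm (along fixture y) or pushed from its -y side. Axes as the fixture's.
- heat_sink: Loose dark finned heat sink 60 (x) x 40 (y) x 30 mm high, about 0.2 kg, standing on the fixture floor in touch with (or within 1 mm of) the end stop. Origin: centre of its underside. Axes parallel to the fixture's; the face that bounds the gap is 20 mm from the origin towards -y.
- end_stop: Blue end stop 70 (x) x 20 (y) x 34 mm, fixed on the fixture floor just beyond the heat sink (+y). Origin: centre of its underside. Its place on the fixture differs every time.
- tray: Black open tray 130 (x) x 210 (y) x 14 mm high, walls and floor 4 mm thick, fixed to the bench; the four spacers stand in it in a row along its y. Origin: centre of its underside. Fixture and tray may change sides.
- spacer1: Spacer: white plastic block 50 (x) x 18 (y) x 30 mm high with an upright yellow grip tab on top, 24 (x) x 8 (y) mm, from 30 to 64 mm above its underside; 45 g. Origin: centre of its underside; y is the 18 mm thickness that fills the gap. All four are alike and turnable by half a turn; pinched across the 24 mm of the tab (along x) the fingers clear the tabs of neighbouring spacers.
- spacer2: Spacer: white plastic block 50 (x) x 18 (y) x 30 mm high with an upright yellow grip tab on top, 24 (x) x 8 (y) mm, from 30 to 64 mm above its underside; 45 g. Origin: centre of its underside; y is the 18 mm thickness that fills the gap. All four are alike and turnable by half a turn; pinched across the 24 mm of the tab (along x) the fingers clear the tabs of neighbouring spacers.
- spacer3: Spacer: white plastic block 50 (x) x 18 (y) x 30 mm high with an upright yellow grip tab on top, 24 (x) x 8 (y) mm, from 30 to 64 mm above its underside; 45 g. Origin: centre of its underside; y is the 18 mm thickness that fills the gap. All four are alike and turnable by half a turn; pinched across the 24 mm of the tab (along x) the fingers clear the tabs of neighbouring spacers.
- spacer4: Spacer: white plastic block 50 (x) x 18 (y) x 30 mm high with an upright yellow grip tab on top, 24 (x) x 8 (y) mm, from 30 to 64 mm above its underside; 45 g. Origin: centre of its underside; y is the 18 mm thickness that fills the gap. All four are alike and turnable by half a turn; pinched across the 24 mm of the tab (along x) the fingers clear the tabs of neighbouring spacers.
- screwdriver: Bystander: screwdriver, 160 mm long, lying beyond the work, origin on its underside; leave it alone.
- flux: Bystander: flux bottle, amber, 38 mm wide, 75 mm high, origin at centre of underside; leave it alone.
- solder_reel: Bystander: solder reel, blue, 54 mm wide, 40 mm high, origin at centre of underside; leave it alone.
Things that resemble listed ones, but are neither listed nor needed, are in the scene too. What is shaped like the spacer4 but orange is not meant.

How it is judged:
By the outcome, as a careful person would: the job done as asked, in the order asked, and still so for the second after the job is handed in, while the arm keeps its last pose, push and grip.
It also fails if it takes over 72 s, if anything falls off the work surface, if the arm or the gripper's body presses on something with over 40 N, if the wrist force passes 120 N, or if a joint passes its speed limit or range.

ROBOT

A 7-joint arm with a two-finger parallel gripper is mounted at the origin on the work surface. World frame = base frame: x ahead of the robot, y to its left, z up, the work surface at z = 0. Lengths are in m, angles in degrees, forces in N, time in s.
With the tool pointing down it reaches from about 0.425 to 0.925 m from the base axis. Payload 6.8 kg.
Tool frame: the origin (TCP) lies at the centre of the arm's flange, where the gripper is bolted on; the fingertips stand 182 mm ahead of it and the grasp point (between the pads) lies 163 mm ahead of it; z points along the fingers, y is the direction in which the jaws open and shut (so a half turn about z gives the same grasp; the last joint's range is limited). The gripper opens to 88 mm and grips with 3 to 60 N. Pads are 20 mm wide; open, the fingers measure 115 mm over their backs; the gripper's body (75 mm by 178 mm) begins 61 mm behind the grasp point.
Start: joints at [-70.709, 27.33, 1.283, 89.118, -0.659, 63.558, -4.761], TCP at [0.29, 0.609, 0.405] pointing down, gripper open.
Joint ranges: [-169.35, 169.35], [-19.33, 120.38], [-80.79, 83.38], [13.8, 139.57], [-78.32, 258.32], [9.67, 109.79], [-169.56, 169.56]. Speed limits (degrees/s): [136.94, 136.94, 180, 180, 180, 180, 180].

INTERFACE

Orientations are given as [roll, pitch, yaw] about the fixed x, y, z axes, in that order (R = Rz(yaw) Ry(pitch) Rx(roll)).
In Python, from workcell import r gives the robot as it stands. The module is installed in compiled form; this text tells all that it offers.
- The arm moves only by the tool jog_arm, never from a script. Its argument "commands" is a list of rows, each an object with "jaw": the closure, from -1 (fully open) to 1 (shut), so that 0 is half open; "travel": the shift along the tool's x, y, z in cm, a list of three; "dr": the turn, a rotation vector about the tool's x, y, z in degrees, a list of three. In form: [{"jaw": jaw, "travel": [tx, ty, tz], "dr": [rx, ry, rz]}, ...]. A call has exactly 10 rows; each row is the pose to reach, as a shift and turn from the pose commanded when the call began, along the tool's axes at that moment; what a row does not reach only later rows make up. A row lasts 1/12 s, in which the tool goes at most 41.7 mm and 7.16 degrees, less where a joint would pass 70% of its speed; a pose out of reach is approached as far as the arm can. A call with a gripper value outside its range is refused whole. The fingers move at their own pace and stop on an object; "newtons" is the grip in N (left out, the last holds). Time passes only in rows, so rows that repeat a pose let the fingers close, or fill a call up. It gives the time, the measured TCP pose, the force and the opening at its end, in the units of the state.
- r.get_state(): the state, without advancing time (a new reading comes with each control period).
- r.snapshot(name): name is "scene" or "top"; returns the picture (400x640x3 uint8, red, green, blue); there is no depth.
- r.calibration(name): a dict with "fx", "fy", "cx", "cy" (pixels), "extrinsics" (4x4, takes a point from camera to world coordinates). Camera axes: x right, y down, z forward; pixel columns grow to the right and rows downward; lengths in m; the calibration is good to about 2 mm. A picture is of the moment at which its call begins. calibration takes no time and is no camera call.
- r.job_done(): hands the job in, once; it reports no verdict.
Trained networks look in the newest picture that a camera, given by its name, has taken for a name from the list of things; names that differ only in an ending like _2 or _b are one class to them, and where a whole thing is asked for, a point or a joint stands for the part that bears it (a point fixed in the world has none). Each returns a list of dicts, best first, with "confidence" (0 to 1); they miss things now and then, are a little off and sometimes report something else, mostly with a low value. They report only what shows in the picture. A call takes as long as a camera call. They do not tell look-alikes from the thing itself.
- r.boxes_of(camera, thing): "centre" ([column, row] in pixels, amid what is visible of it).
- r.regions_of(camera, thing): "mask" (400x640 bool, what is visible of it) and "centre" ([column, row] in pixels, amid what is visible of it).
The state is a dict: "time_s": time; "qpos": joint angles; "dq": joint speeds; "tau": joint torques, N m; "ee_pos": TCP position; "ee_rot": TCP orientation; "wrist_force": force on the tool from outside, world axes, zero at the start; "ft_torque": the same for the moment, N m; "gripper_width": opening from 0.0 (shut) to 1.0 (fully open).
Only numpy, scipy, OpenCV 4.12 (cv2) and the standard library are available. Lean on these libraries where they do the work, as an engineer would, in place of code of your own. Each camera call takes 0.05 s, during which the arm holds its last target.

## Working session

There is one attempt and no reset: what is moved stays moved. The work goes in short steps, Python scripts to look and compute and a tool call to move; the robot and the scene stay as the last step left them, time stands still between calls to the robot, and variables do not carry over. Pictures are saved under pics/ and viewed, and the job is handed in when it is done.

Besides the shell and the picture viewer there is one more tool, called after "Emit:" as name(argument=value, ...) on one line, values as JSON. jog_arm: Moves the arm, as the interface text tells. Its arguments: {"type":"object","properties":{"commands":{"type":"array"},"newtons":{"type":"number"}},"required":["commands"]}

```bash
mkdir -p pics
python3 - <<'E'
from workcell import r
import cv2,numpy as np
np.set_printoptions(precision=4,suppress=True)
for n in("scene","top"):
    im=r.snapshot(n); cv2.imwrite(f"pics/{n}0.png",im[:,:,::-1]); c=r.calibration(n); print(n,c['fx'],c['fy'],c['cx'],c['cy']);print(np.array(c['extrinsics']))
print(r.get_state())
E
```

```text
scene 412.9895451539989 412.9895451539989 317.61965676438706 203.25308864030174
[[ 0.5584  0.4494 -0.6973  1.1816]
 [ 0.8294 -0.2832  0.4816 -0.4098]
 [ 0.0189 -0.8473 -0.5309  0.5267]
 [ 0.      0.      0.      1.    ]]
top 402.96674791040704 402.96674791040704 322.9776546077734 203.33558745203706
[[ 0.012  -0.9903  0.1382  0.4848]
 [-0.9998 -0.0097  0.0174 -0.0062]
 [-0.0159 -0.1384 -0.9903  0.9049]
 [ 0.      0.      0.      1.    ]]
{'time_s': 0.1, 'qpos': array([-70.7084,  27.3702,   1.2812,  89.1688,  -0.6575,  63.5576,
        -4.7602]), 'dq': array([ 0.0321, -0.1401, -0.0823, -0.0965,  0.0276,  0.0056, -0.0414]), 'tau': array([  0.0044, -58.4093,   1.5398, -27.3314,  -0.0542,   0.013 ,
         0.    ]), 'ee_pos': array([0.2903, 0.6091, 0.4038]), 'ee_rot': array([-179.9111,    0.0082,  154.5166]), 'wrist_force': array([ 0.0557,  0.5153, -0.2513]), 'ft_torque': array([ 0.0405, -0.0652,  0.026 ]), 'gripper_width': 1.0027546654862576}
```

View pics/scene0.png

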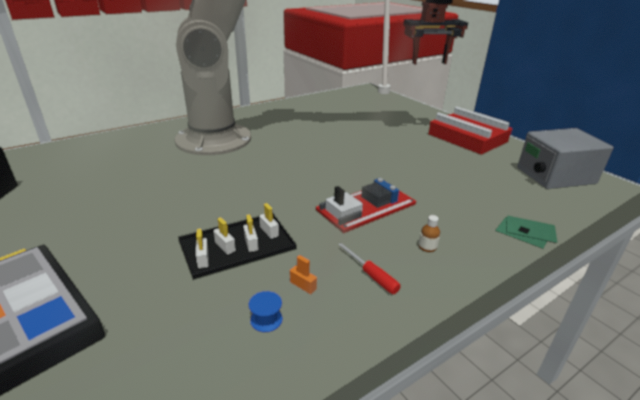

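View pics/top0.png

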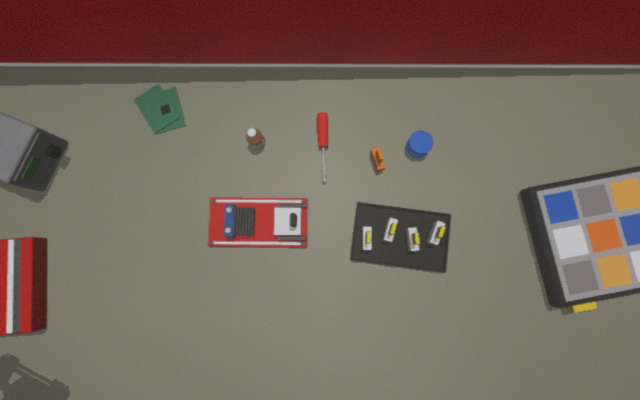

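Top view: fixture at (258,222), with jaw block at (290,222), heat sink at (245,222) and end stop at (230,222). The tray is at (400,237), with spacers at (367,238), (391,230), (414,239) and (437,233).

Things that could be taken for a spacer: the four white ones in the tray, and the orange look-alike at (378,158), which is excluded by its colour. The red tray at lower left (20,285) could be taken for the fixture, but it has no jaw.

Run:
```python
from workcell import r
import cv2,numpy as np,pickle
np.set_printoptions(precision=4,suppress=True)
D={}
for n in("top","scene"):
    im=r.snapshot(n); D[n]=dict(im=im,cal=r.calibration(n))
    for t in ("spacer1","fixture","heat_sink","end_stop","jaw_handle","tray"):
        L=r.regions_of(n,t); D[n][t]=L
        for d in L: print(n,t,round(d['confidence'],2),np.round(d['centre'],1),d['mask'].sum())
pickle.dump(D,open('d0.pkl','wb'))
im=D['top']['im']
cv2.imwrite('pics/c1.png',cv2.resize(im[190:255,205:310],None,fx=7,fy=7,interpolation=cv2.INTER_CUBIC)[:,:,::-1])
cv2.imwrite('pics/c2.png',cv2.resize(im[195:275,345:455],None,fx=7,fy=7,interpolation=cv2.INTER_CUBIC)[:,:,::-1])
im=D['scene']['im']
cv2.imwrite('pics/c3.png',cv2.resize(im[170:280,170:425],None,fx=3,fy=3,interpolation=cv2.INTER_CUBIC)[:,:,::-1])
```

```text
top spacer1 0.76 [389.7 227.1] 242
top spacer1 0.69 [364.9 237.8] 197
top spacer1 0.66 [436.6 231.8] 303
top spacer1 0.66 [408.3 238.3] 249
top spacer1 0.64 [373.8 159.8] 255
top fixture 0.76 [271.7 220.9] 3794
top heat_sink 0.81 [243.6 219.9] 605
top end_stop 0.71 [227.6 219.9] 319
top jaw_handle 0.94 [285.1 223. ] 789
top tray 0.71 [399.7 235.6] 4584
top tray 0.6 [368.2 239.5] 231
top tray 0.23 [390.  228.5] 218
scene spacer1 0.95 [267.4 223.7] 407
scene spacer1 0.71 [252.4 237.6] 281
scene spacer1 0.65 [303.1 275.3] 682
scene spacer1 0.64 [201.7 249.7] 355
scene spacer1 0.6 [223.7 236.5] 422
scene fixture 0.94 [352.7 211.7] 2323
scene heat_sink 0.98 [377.3 196.3] 558
scene end_stop 0.6 [392.5 188.9] 222
scene jaw_handle 0.62 [341.9 205.4] 661
scene tray 0.85 [235.9 246.4] 3275
```

View pics/c1.png

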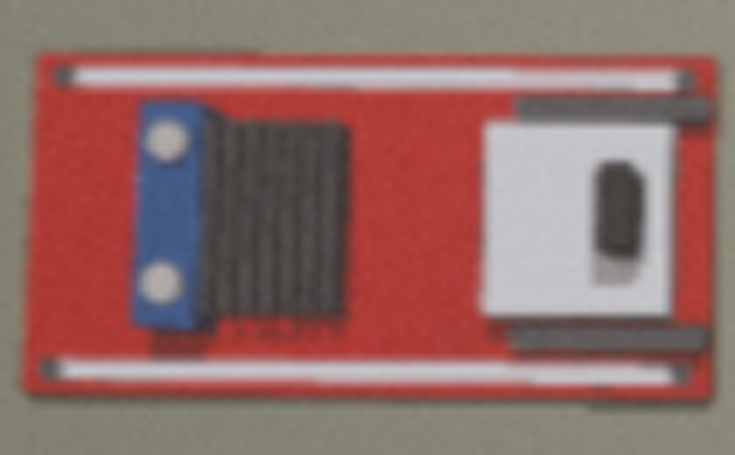

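View pics/c2.png

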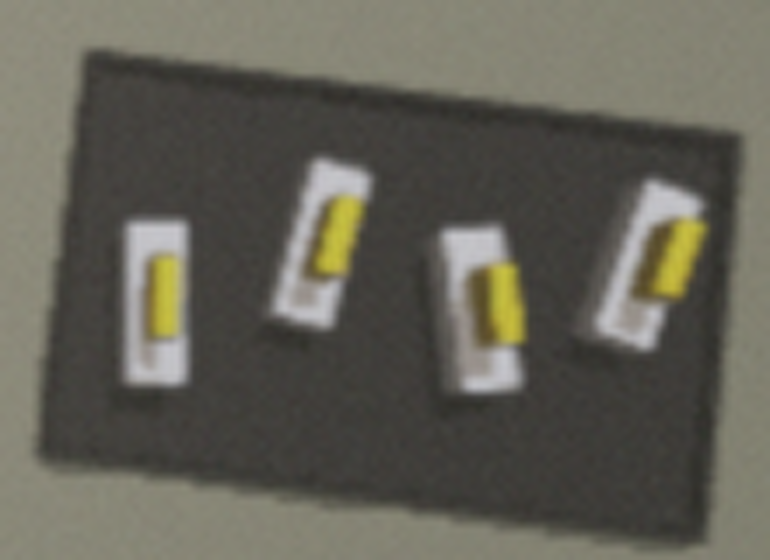

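View pics/c3.png

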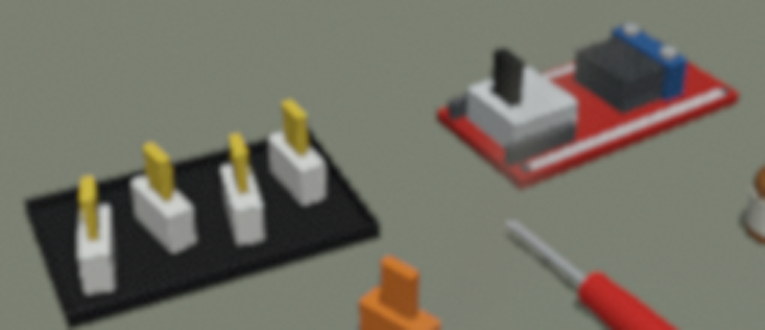

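```bash
cat > h.py <<'E'
import numpy as np
from workcell import r
from scipy.optimize import least_squares
np.set_printoptions(precision=4,suppress=True)
def proj(n,P):
    c=r.calibration(n);E=np.array(c['extrinsics']);P=np.atleast_2d(P)
    q=(P-E[:3,3])@E[:3,:3]
    return np.c_[c['fx']*q[:,0]/q[:,2]+c['cx'],c['fy']*q[:,1]/q[:,2]+c['cy']]
def back(n,uv,z):
    c=r.calibration(n);E=np.array(c['extrinsics']);uv=np.atleast_2d(uv)
    d=np.c_[(uv[:,0]-c['cx'])/c['fx'],(uv[:,1]-c['cy'])/c['fy'],np.ones(len(uv))]@E[:3,:3].T
    s=(z-E[2,3])/d[:,2]
    return E[:3,3]+d*s[:,None]
def crop(p,o,s): return (np.array(p,float)+.5)/s-.5+np.array(o)
E
python3 - <<'E'
from h import *
c1=lambda p:crop(p,(205,190),7)
c2=lambda p:crop(p,(345,195),7)
c3=lambda p:crop(p,(170,170),3)
def show(l,p,z,n="top"):
    B=back(n,p,z)[:,:2]; print(l,B.tolist() and B.round(4).tolist(),'mean',B.mean(0),'len',np.linalg.norm(np.roll(B,-1,0)-B,axis=1)*1000)
    for i in range(len(B)):
        d=np.roll(B,-1,0)[i]-B[i]; print('   ang',np.degrees(np.arctan2(d[1],d[0])).round(1),end='')
    print()
show('fix',c1([(38,54),(719,58),(712,400),(25,392)]),.012)
show('jawtop',c1([(485,122),(675,122),(668,317),(481,315)]),.0405)
show('hsR',c1([(349,122),(344,317)]),.042)
show('blue',c1([(142,102),(133,328)]),.046)
show('s1',c2([(125,219),(188,219),(188,385),(124,386)]),.034)
show('s2',c2([(316,156),(372,176),(332,329),(270,314)]),.034)
show('s3',c2([(442,228),(500,225),(523,388),(462,393)]),.034)
show('s4',c2([(648,180),(705,203),(652,351),(594,334)]),.034)
show('tray',c2([(88,50),(742,134),(703,546),(38,460)]),.014)
show('fixS',c3([(522,186),(738,97)]),.012,"scene")
show('jawS',c3([(520,138),(577,100)]),.0405,"scene")
E
```

```text
fix [[0.6206, 0.2642], [0.6214, 0.0449], [0.5124, 0.0452], [0.5124, 0.2629]] mean [0.5667 0.1543] len [219.3254 109.0411 217.6288 108.2396]
   ang -89.8   ang 179.8   ang 90.0   ang 0.7
jawtop [[0.5963, 0.1155], [0.5969, 0.0566], [0.5366, 0.0575], [0.5366, 0.115]] mean [0.5666 0.0861] len [58.8991 60.2725 57.4316 59.7031]
   ang -89.4   ang 179.1   ang 90.0   ang 0.5
hsR [[0.5957, 0.1574], [0.5354, 0.1568]] mean [0.5656 0.1571] len [60.2578 60.2578]
   ang -179.4   ang 0.6
blue [[0.6008, 0.2209], [0.5311, 0.2205]] mean [0.5659 0.2207] len [69.6283 69.6283]
   ang -179.6   ang 0.4
s1 [[0.5579, -0.0767], [0.5582, -0.0962], [0.5072, -0.0959], [0.5067, -0.0763]] mean [ 0.5325 -0.0863] len [19.4259 50.947  19.5815 51.2722]
   ang -89.4   ang 179.7   ang 91.6   ang -0.4
s2 [[0.5781, -0.1358], [0.5721, -0.153], [0.5248, -0.1401], [0.5292, -0.1212]] mean [ 0.551  -0.1375] len [18.2273 49.0016 19.4429 51.075 ]
   ang -109.3   ang 164.8   ang 77.0   ang -16.6
s3 [[0.5562, -0.1743], [0.5573, -0.1921], [0.5075, -0.1981], [0.5057, -0.1795]] mean [ 0.5317 -0.186 ] len [17.8652 50.2049 18.6915 50.7322]
   ang -86.4   ang -173.1   ang 95.3   ang 5.9
s4 [[0.5717, -0.2379], [0.5648, -0.2552], [0.5192, -0.2377], [0.5242, -0.2201]] mean [ 0.545  -0.2377] len [18.6315 48.8387 18.243  50.7524]
   ang -111.8   ang 159.0   ang 74.1   ang -20.5
tray [[0.6135, -0.0667], [0.5886, -0.2732], [0.46, -0.2571], [0.4839, -0.0511]] mean [ 0.5365 -0.162 ] len [208.0311 129.6733 207.404  130.5105]
   ang -96.9   ang 172.9   ang 83.4   ang -6.8
fixS [[0.6291, 0.0405], [0.6253, 0.2577]] mean [0.6272 0.1491] len [217.2453 217.2453]
   ang 91.0   ang -89.0
jawS [[0.6128, 0.0491], [0.5948, 0.1156]] mean [0.6038 0.0823] len [68.8187 68.8187]
   ang 105.1   ang -74.9
```

```bash
cat > ov.py <<'E'
from h import *
import cv2
def box(x,y,z,yaw,sx,sy,h):
    a=np.radians(yaw);R=np.array([[np.cos(a),-np.sin(a)],[np.sin(a),np.cos(a)]])
    b=np.array([(-1,-1),(1,-1),(1,1),(-1,1)])*[sx/2,sy/2]@R.T+[x,y]
    return np.r_[np.c_[b,[z]*4],np.c_[b,[z+h]*4]]
ED=[(0,1),(1,2),(2,3),(3,0),(4,5),(5,6),(6,7),(7,4),(0,4),(1,5),(2,6),(3,7)]
def overlay(n,im,boxes,o,sz,s,fn):
    c=np.ascontiguousarray(cv2.resize(im[o[1]:o[1]+sz[1],o[0]:o[0]+sz[0]],None,fx=s,fy=s,interpolation=cv2.INTER_CUBIC)[:,:,::-1])
    for B in boxes:
        p=(proj(n,B)-o+.5)*s-.5
        for i,j in ED: cv2.line(c,tuple(np.round(p[i]*8).astype(int)),tuple(np.round(p[j]*8).astype(int)),(0,255,0),1,cv2.LINE_AA,3)
    cv2.imwrite(fn,c)
E
python3 - <<'E'
from ov import *
import pickle
D=pickle.load(open('d0.pkl','rb'))
F=[box(.5667,.1543,0,.3,.11,.22,.012),box(.5667,.0865,.012,.3,.06,.058,.0285),box(.566,.1802,.012,.3,.06,.04,.03),box(.566,.2107,.012,.3,.07,.02,.034)]
S=[]
for x,y,a in[(.5325,-.0863,0),(.551,-.1375,-16),(.5317,-.186,6.5),(.545,-.2377,-20.5)]:
    S+=[box(x,y,.004,a,.05,.018,.03),box(x,y,.034,a,.024,.008,.034)]
overlay("top",D['top']['im'],F,(205,190),(105,65),7,'pics/o1.png')
overlay("top",D['top']['im'],S,(345,195),(110,80),7,'pics/o2.png')
overlay("scene",D['scene']['im'],F,(310,170),(110,65),7,'pics/o3.png')
overlay("scene",D['scene']['im'],S,(175,195),(125,80),6,'pics/o4.png')
E
python3 -c "
import cv2,numpy as np
for k,(a,b) in enumerate([(1,2),(3,4)]):
    A=cv2.imread(f'pics/o{a}.png');B=cv2.imread(f'pics/o{b}.png');print(A.shape,B.shape)"
```

```text
(455, 735, 3) (560, 770, 3)
(455, 770, 3) (480, 750, 3)
```

View pics/o1.png

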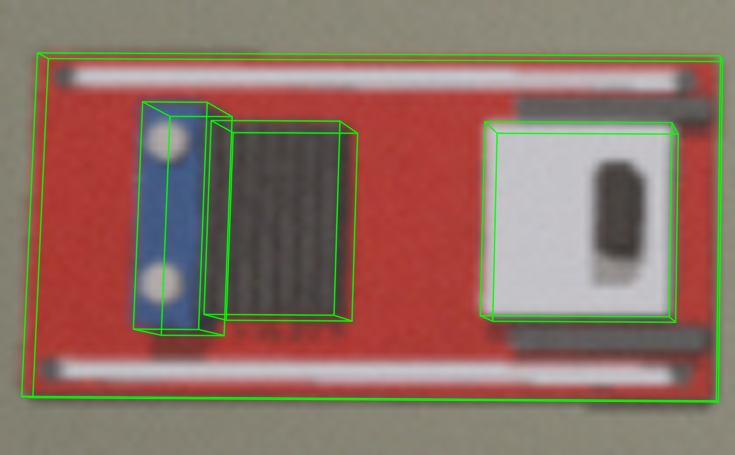

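View pics/o2.png

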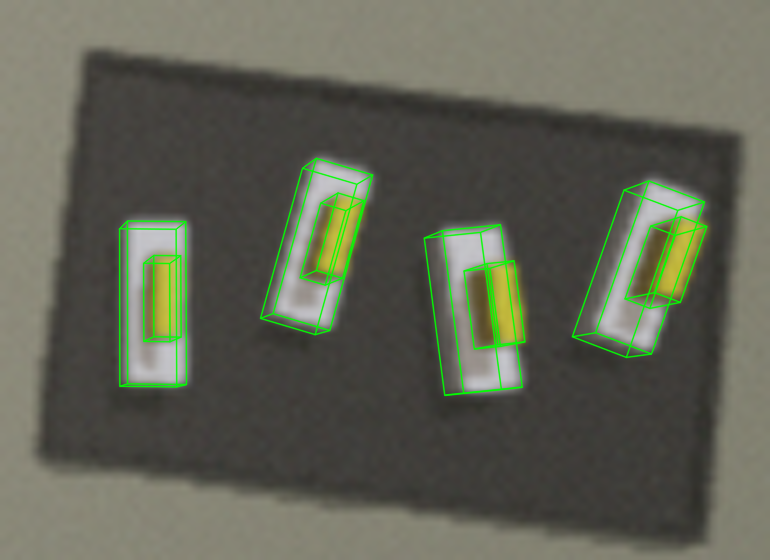

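View pics/o3.png

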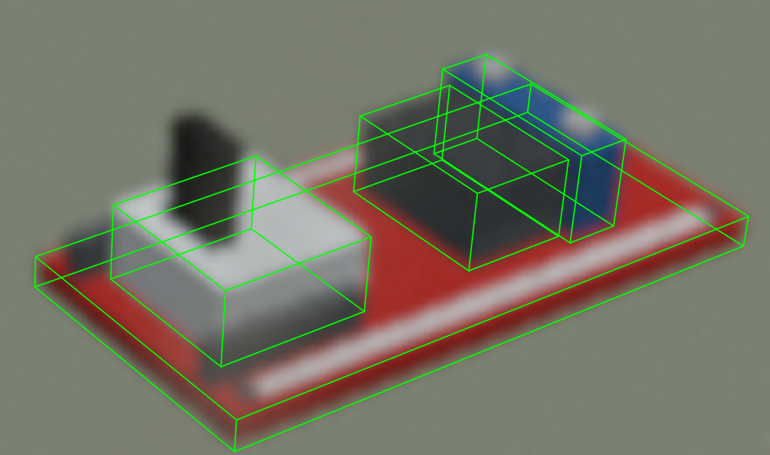

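View pics/o4.png

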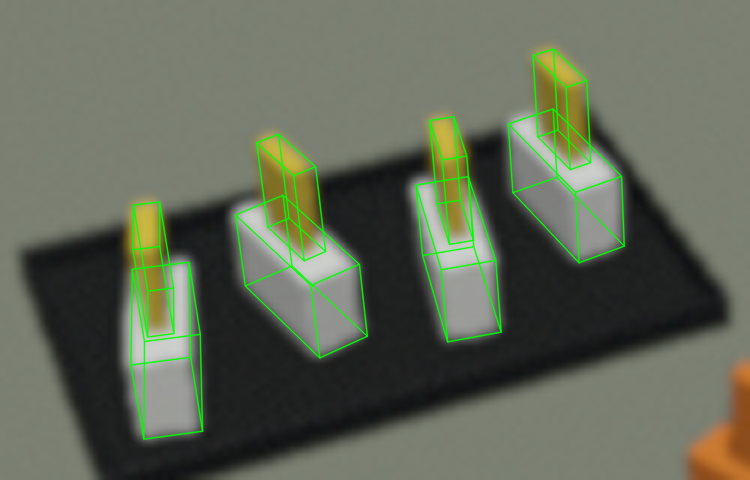

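The overlays agree with both pictures to about 1 mm. That puts the gap at about 45 mm, so two spacers (36 mm) are needed. I'll use spacer1 at pixel (367,238), white in the crop, and spacer2 at (391,230).

```bash
cat > go.py <<'E'
from h import *
from scipy.spatial.transform import Rotation as R
import sys
def go(x,y,z,yaw):
    s=r.get_state(); R0=R.from_euler('xyz',s['ee_rot'],degrees=True); p=s['ee_pos']
    T=R.from_euler('xyz',[180,0,yaw],degrees=True)
    print('t',round(s['time_s'],2),'pos',p,'rot',s['ee_rot'],'F',s['wrist_force'],'w',round(s['gripper_width'],3))
    print('travel cm',(R0.inv().apply(np.array([x,y,z])-p)*100).round(2),'dr',(R0.inv()*T).as_rotvec(degrees=True).round(2))
if __name__=='__main__': go(*map(float,sys.argv[1:]))
E
python3 go.py .5325 -.0863 .33 90
```

```text
t 0.8 pos [0.2904 0.6094 0.4047] rot [179.9957  -0.0035 154.5172] F [-0.5388 -0.3228 -0.6108] w 1.0
travel cm [-51.79 -52.38   7.46] dr [ 0.   -0.01 64.52]
```

Emit:
jog_arm(commands=[{"jaw":-1,"travel":[-2.6,-2.6,0.2],"dr":[0,0,3.2]},{"jaw":-1,"travel":[-5.2,-5.2,0.4],"dr":[0,0,6.4]},{"jaw":-1,"travel":[-7.8,-7.8,0.6],"dr":[0,0,9.6]},{"jaw":-1,"travel":[-10.4,-10.4,0.8],"dr":[0,0,12.8]},{"jaw":-1,"travel":[-13,-13,1.0],"dr":[0,0,16]},{"jaw":-1,"travel":[-15.6,-15.6,1.2],"dr":[0,0,19.2]},{"jaw":-1,"travel":[-18.2,-18.2,1.4],"dr":[0,0,22.4]},{"jaw":-1,"travel":[-20.8,-20.8,1.6],"dr":[0,0,25.6]},{"jaw":-1,"travel":[-23.4,-23.4,1.8],"dr":[0,0,28.8]},{"jaw":-1,"travel":[-26,-26,2],"dr":[0,0,32]}])

```text
time_s: 1.63
ee_pos: [0.4135, 0.261, 0.3849]
ee_rot: [180.0, -0.0, 122.4]
wrist_force: [0.9, -0.5, 0.1]
gripper_width: 0.996
```

```bash
python3 go.py .5325 -.0863 .33 90
```

```text
t 1.63 pos [0.4135 0.261  0.3849] rot [179.9555  -0.0186 122.3655] F [ 0.8967 -0.5382  0.1089] w 0.996
travel cm [-35.7   -8.55   5.47] dr [ 0.04 -0.03 32.37]
```

Emit:
jog_arm(commands=[{"jaw":-1,"travel":[-4,-1,0.6],"dr":[0,0,3.6]},{"jaw":-1,"travel":[-8,-2,1.2],"dr":[0,0,7.2]},{"jaw":-1,"travel":[-12,-3,1.8],"dr":[0,0,10.8]},{"jaw":-1,"travel":[-16,-4,2.4],"dr":[0,0,14.4]},{"jaw":-1,"travel":[-20,-5,3.0],"dr":[0,0,18]},{"jaw":-1,"travel":[-24,-6,3.6],"dr":[0,0,21.6]},{"jaw":-1,"travel":[-28,-7,4.2],"dr":[0,0,25.2]},{"jaw":-1,"travel":[-32,-7.8,4.9],"dr":[0,0,28.8]},{"jaw":-1,"travel":[-35.7,-8.55,5.5],"dr":[0,0,32.4]},{"jaw":-1,"travel":[-35.7,-8.55,5.5],"dr":[0,0,32.4]}])

```text
time_s: 2.47
ee_pos: [0.5339, -0.0917, 0.3296]
ee_rot: [179.9, 0.3, 89.4]
wrist_force: [-0.3, -0.0, 1.2]
gripper_width: 1.001
```

```bash
python3 go.py .5325 -.0863 .219 90
```

```text
t 2.47 pos [ 0.5339 -0.0917  0.3296] rot [179.9011   0.2567  89.4038] F [-0.3359 -0.0012  1.211 ] w 1.001
travel cm [ 0.59 -0.16 11.05] dr [ 0.1   0.26 -0.6 ]
```

```bash
python3 - <<'E'
from ov import *
im=r.snapshot("scene");cv2.imwrite('pics/a1.png',cv2.resize(im[100:300,150:430],None,fx=2.5,fy=2.5)[:,:,::-1])
E
python3 go.py .5325 -.0863 .219 90
```

```text
t 2.52 pos [ 0.5334 -0.0884  0.3295] rot [179.9908   0.1351  89.6941] F [-0.2109  0.3908  0.1674] w 1.004
travel cm [ 0.23 -0.09 11.05] dr [ 0.01  0.14 -0.31]
```

View pics/a1.png

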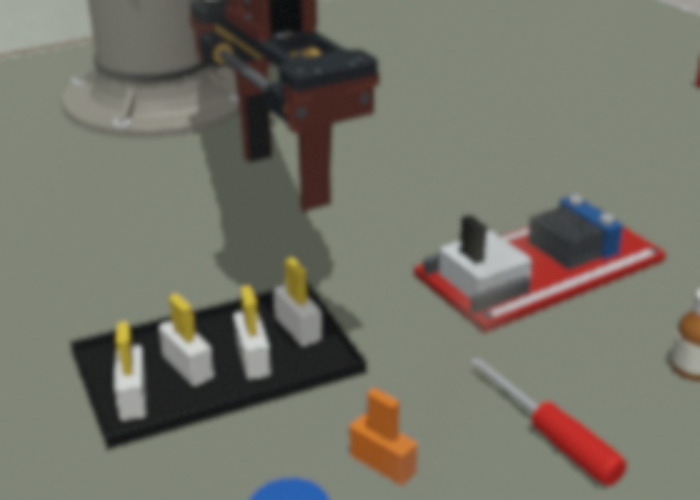

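The gripper is above the rightmost tray spacer, spacer1 (crop (297,305)), with the fingers open across its tab. I'll lower straight down.

Emit:
jog_arm(commands=[{"jaw":-1,"travel":[0,0,2],"dr":[0,0,0]},{"jaw":-1,"travel":[0,0,4],"dr":[0,0,0]},{"jaw":-1,"travel":[0,0,6],"dr":[0,0,0]},{"jaw":-1,"travel":[0,0,8],"dr":[0,0,0]},{"jaw":-1,"travel":[0,0,9.5],"dr":[0,0,0]},{"jaw":-1,"travel":[0,0,10.5],"dr":[0,0,0]},{"jaw":-1,"travel":[0,0,11.0],"dr":[0,0,0]},{"jaw":-1,"travel":[0,0,11.0],"dr":[0,0,0]},{"jaw":-1,"travel":[0,0,11.0],"dr":[0,0,0]},{"jaw":-1,"travel":[0,0,11.0],"dr":[0,0,0]}])

```text
time_s: 3.35
ee_pos: [0.5335, -0.0841, 0.2205]
ee_rot: [179.9, -0.0, 90.1]
wrist_force: [-0.1, 0.1, 0.2]
gripper_width: 1.003
```

```bash
python3 go.py .5325 -.0863 .219 90;python3 - <<'E'
from ov import *
im=r.snapshot("scene");cv2.imwrite('pics/a2.png',cv2.resize(im[140:290,170:320],None,fx=4,fy=4)[:,:,::-1])
E
```

```text
t 3.35 pos [ 0.5335 -0.0841  0.2205] rot [179.9116  -0.0067  90.13  ] F [-0.069   0.089   0.2026] w 1.003
travel cm [-0.22 -0.1   0.15] dr [ 0.09 -0.01  0.13]
```

View pics/a2.png

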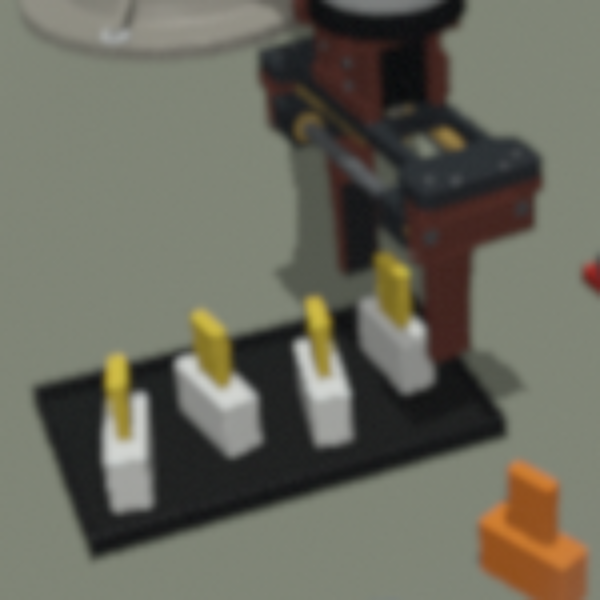

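```bash
python3 - <<'E'
from h import *
o=(170,140)
for P in [(.5335+.044,-.0841,.0385),(.5335+.0575,-.0841,.0385),(.5335+.0575,-.0741,.0385),(.5335+.0575,-.0941,.0385),(.5325,-.0863,.068)]: print(P,(proj("scene",P)-o)*4)
E
python3 go.py .5325 -.0863 .219 90
```

```text
(0.5775, -0.0841, 0.0385) [[439.6904 351.4448]]
(0.591, -0.0841, 0.0385) [[453.0178 364.6697]]
(0.591, -0.0741, 0.0385) [[470.2672 358.4044]]
(0.591, -0.0941, 0.0385) [[435.5665 371.0083]]
(0.5325, -0.0863, 0.068) [[391.1036 263.2817]]
t 3.4 pos [ 0.5335 -0.0842  0.2206] rot [179.9036  -0.0074  90.121 ] F [-0.8943  0.5835  0.2412] w 0.998
travel cm [-0.21 -0.1   0.16] dr [ 0.1  -0.01  0.12]
```

The finger appears where the model predicts. I'll apply a 2 mm correction and close.

Emit:
jog_arm(commands=[{"jaw":-1,"travel":[-0.2,-0.1,0.1],"dr":[0,0,0]},{"jaw":-1,"travel":[-0.2,-0.1,0.1],"dr":[0,0,0]},{"jaw":1,"travel":[-0.2,-0.1,0.1],"dr":[0,0,0]},{"jaw":1,"travel":[-0.2,-0.1,0.1],"dr":[0,0,0]},{"jaw":1,"travel":[-0.2,-0.1,0.1],"dr":[0,0,0]},{"jaw":1,"travel":[-0.2,-0.1,0.1],"dr":[0,0,0]},{"jaw":1,"travel":[-0.2,-0.1,0.1],"dr":[0,0,0]},{"jaw":1,"travel":[-0.2,-0.1,0.1],"dr":[0,0,0]},{"jaw":1,"travel":[-0.2,-0.1,0.1],"dr":[0,0,0]},{"jaw":1,"travel":[-0.2,-0.1,0.1],"dr":[0,0,0]}], newtons=20)

```text
time_s: 4.23
ee_pos: [0.5321, -0.0862, 0.2186]
ee_rot: [-180.0, -0.0, 90.1]
wrist_force: [0.3, 0.5, -0.1]
gripper_width: 0.432
```

Emit:
jog_arm(commands=[{"jaw":1,"travel":[0,0,0],"dr":[0,0,0]},{"jaw":1,"travel":[0,0,0],"dr":[0,0,0]},{"jaw":1,"travel":[0,0,0],"dr":[0,0,0]},{"jaw":1,"travel":[0,0,0],"dr":[0,0,0]},{"jaw":1,"travel":[0,0,-1],"dr":[0,0,0]},{"jaw":1,"travel":[0,0,-3],"dr":[0,0,0]},{"jaw":1,"travel":[0,0,-5],"dr":[0,0,0]},{"jaw":1,"travel":[0,0,-7],"dr":[0,0,0]},{"jaw":1,"travel":[0,0,-9],"dr":[0,0,0]},{"jaw":1,"travel":[0,0,-10],"dr":[0,0,0]}])

```text
time_s: 5.07
ee_pos: [0.5325, -0.0866, 0.3214]
ee_rot: [179.8, -0.0, 90.1]
wrist_force: [0.1, 0.1, 0.6]
gripper_width: 0.272
```

```bash
python3 - <<'E'
from ov import *
im=r.snapshot("scene");cv2.imwrite('pics/a3.png',cv2.resize(im[100:290,170:360],None,fx=3,fy=3)[:,:,::-1])
E
python3 go.py .5665 .1485 .33 90.3
```

```text
t 5.12 pos [ 0.5329 -0.0867  0.3222] rot [179.714   -0.0203  90.0882] F [ 0.3776 -0.7186  0.8734] w 0.267
travel cm [23.51  3.4  -0.75] dr [ 0.29 -0.02 -0.21]
```

View pics/a3.png

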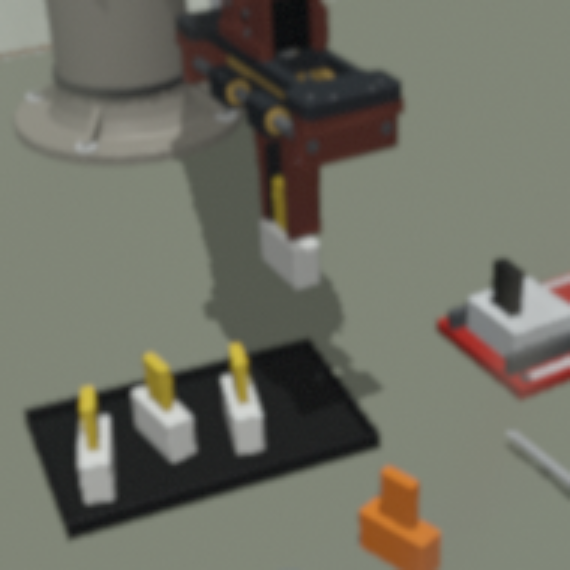

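Spacer1 is held at the tab, square in the fingers (crop (290,255)). Next I'll carry it above the gap.

Emit:
jog_arm(commands=[{"jaw":1,"travel":[2,0.4,-0.8],"dr":[0,0,-0.2]},{"jaw":1,"travel":[5,0.8,-0.8],"dr":[0,0,-0.2]},{"jaw":1,"travel":[8,1.2,-0.8],"dr":[0,0,-0.2]},{"jaw":1,"travel":[11,1.6,-0.8],"dr":[0,0,-0.2]},{"jaw":1,"travel":[14,2,-0.8],"dr":[0,0,-0.2]},{"jaw":1,"travel":[17,2.5,-0.8],"dr":[0,0,-0.2]},{"jaw":1,"travel":[20,3,-0.8],"dr":[0,0,-0.2]},{"jaw":1,"travel":[22.5,3.4,-0.8],"dr":[0,0,-0.2]},{"jaw":1,"travel":[23.5,3.4,-0.8],"dr":[0,0,-0.2]},{"jaw":1,"travel":[23.5,3.4,-0.8],"dr":[0,0,-0.2]}])

```text
time_s: 5.95
ee_pos: [0.5651, 0.1518, 0.3258]
ee_rot: [-179.9, -0.0, 90.6]
wrist_force: [-0.1, 0.5, -0.7]
gripper_width: 0.273
```

Emit:
jog_arm(commands=[{"jaw":1,"travel":[0,0,0],"dr":[0,0,0]},{"jaw":1,"travel":[0,0,1],"dr":[0,0,0]},{"jaw":1,"travel":[0,0,2],"dr":[0,0,0]},{"jaw":1,"travel":[0,0,3],"dr":[0,0,0]},{"jaw":1,"travel":[0,0,4],"dr":[0,0,0]},{"jaw":1,"travel":[0,0,5],"dr":[0,0,0]},{"jaw":1,"travel":[0,0,6],"dr":[0,0,0]},{"jaw":1,"travel":[0,0,6],"dr":[0,0,0]},{"jaw":1,"travel":[0,0,6],"dr":[0,0,0]},{"jaw":1,"travel":[0,0,6],"dr":[0,0,0]}])

```text
time_s: 6.78
ee_pos: [0.5658, 0.1488, 0.2668]
ee_rot: [180.0, -0.0, 90.3]
wrist_force: [0.3, -0.1, -0.6]
gripper_width: 0.272
```

```bash
python3 go.py .5665 .1485 .2285 90.3
python3 - <<'E'
from ov import *
s=r.get_state();p=s['ee_pos'];a=s['ee_rot'][2]-90
F=[box(p[0],p[1],p[2]-.2146,a,.05,.018,.03),box(p[0],p[1],p[2]-.1846,a,.024,.008,.034)]
im=r.snapshot("scene");overlay("scene",im,F,(300,120),(130,110),6,'pics/a4.png')
E
```

```text
t 6.78 pos [0.5658 0.1488 0.2668] rot [179.9819  -0.0021  90.3069] F [ 0.2847 -0.1329 -0.5984] w 0.272
travel cm [-0.03  0.07  3.83] dr [ 0.02 -0.    0.01]
```

View pics/a4.png

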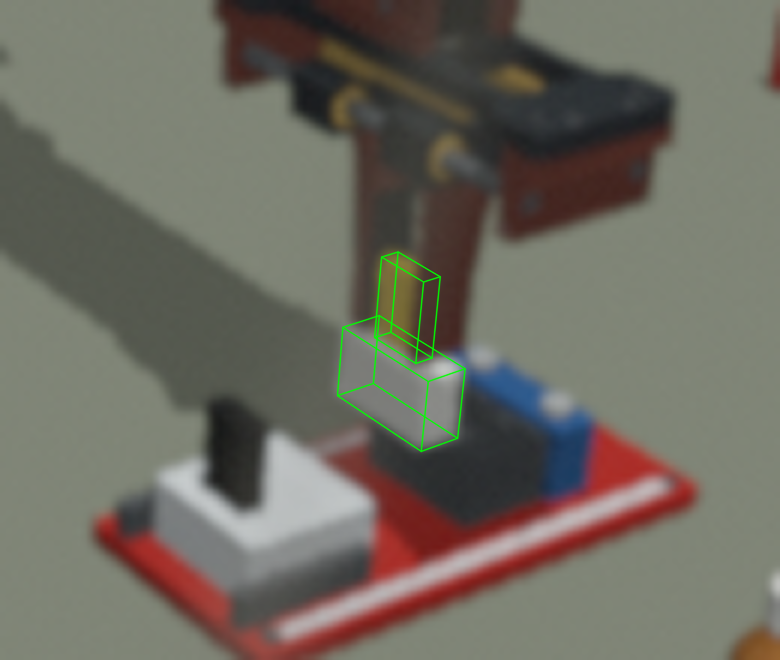

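The held spacer coincides with its model box. I'll lower it to just above the floor.

Emit:
jog_arm(commands=[{"jaw":1,"travel":[0,0,1],"dr":[0,0,0]},{"jaw":1,"travel":[0,0.1,2],"dr":[0,0,0]},{"jaw":1,"travel":[0,0.1,2.8],"dr":[0,0,0]},{"jaw":1,"travel":[0,0.1,3.3],"dr":[0,0,0]},{"jaw":1,"travel":[0,0.1,3.6],"dr":[0,0,0]},{"jaw":1,"travel":[0,0.1,3.8],"dr":[0,0,0]},{"jaw":1,"travel":[0,0.1,3.9],"dr":[0,0,0]},{"jaw":1,"travel":[0,0.1,3.9],"dr":[0,0,0]},{"jaw":1,"travel":[0,0.1,3.9],"dr":[0,0,0]},{"jaw":1,"travel":[0,0.1,3.9],"dr":[0,0,0]}])

```text
time_s: 7.67
ee_pos: [0.5667, 0.1489, 0.228]
ee_rot: [180.0, -0.0, 90.3]
wrist_force: [-0.4, -0.3, 0.3]
gripper_width: 0.272
```

```bash
python3 go.py .5665 .1485 .2265 90.3
python3 - <<'E'
from ov import *
s=r.get_state();p=s['ee_pos'];a=s['ee_rot'][2]-90
F=[box(p[0],p[1],p[2]-.2146,a,.05,.018,.03)]
im=r.snapshot("scene");overlay("scene",im,F,(310,150),(110,80),7,'pics/a5.png')
E
```

```text
t 7.67 pos [0.5667 0.1489 0.228 ] rot [179.9654  -0.0155  90.3082] F [-0.3966 -0.3424  0.3411] w 0.272
travel cm [-0.04 -0.02  0.15] dr [ 0.03 -0.02  0.01]
```

View pics/a5.png

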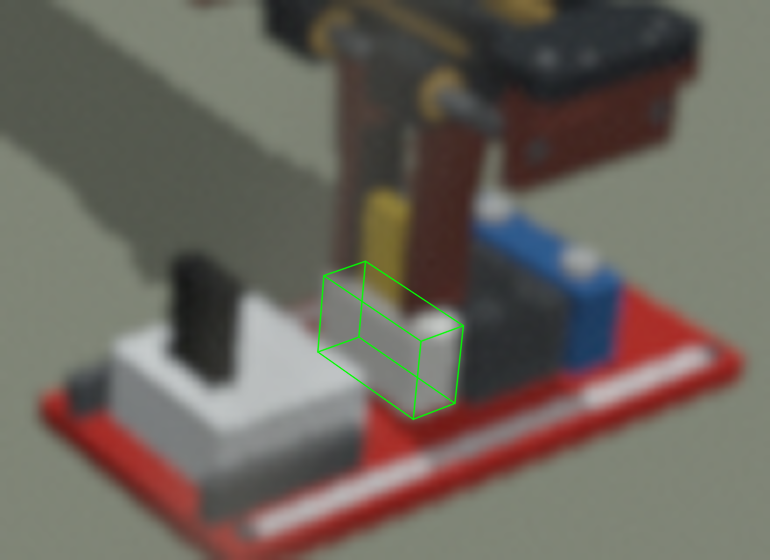

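Emit:
jog_arm(commands=[{"jaw":1,"travel":[0.05,0,0],"dr":[0,0,0]},{"jaw":1,"travel":[0.1,0,0],"dr":[0,0,0]},{"jaw":1,"travel":[0.15,0,0],"dr":[0,0,0]},{"jaw":1,"travel":[0.2,0,0],"dr":[0,0,0]},{"jaw":1,"travel":[0.2,0,0.05],"dr":[0,0,0]},{"jaw":1,"travel":[0.2,0,0.1],"dr":[0,0,0]},{"jaw":1,"travel":[0.2,0,0.15],"dr":[0,0,0]},{"jaw":1,"travel":[0.2,0,0.15],"dr":[0,0,0]},{"jaw":1,"travel":[0.2,0,0.15],"dr":[0,0,0]},{"jaw":1,"travel":[0.2,0,0.15],"dr":[0,0,0]}])

```text
time_s: 8.55
ee_pos: [0.5666, 0.1509, 0.2267]
ee_rot: [-180.0, -0.0, 90.3]
wrist_force: [-2.1, -0.8, 4.5]
gripper_width: 0.273
```

```bash
python3 go.py .5665 .1485 .2265 90.3
```

```text
t 8.55 pos [0.5666 0.1509 0.2267] rot [-179.9947   -0.0264   90.3127] F [-2.09   -0.7755  4.5345] w 0.273
travel cm [-0.24 -0.01  0.02] dr [-0.01 -0.03  0.01]
```

Floor contact felt (Fz 4.5 N). I'll release and rise.

Emit:
jog_arm(commands=[{"jaw":-0.3,"travel":[0,0,0],"dr":[0,0,0]},{"jaw":-0.3,"travel":[0,0,0],"dr":[0,0,0]},{"jaw":-0.3,"travel":[0,0,0],"dr":[0,0,0]},{"jaw":-0.3,"travel":[0,0,0],"dr":[0,0,0]},{"jaw":-0.3,"travel":[0,0,0],"dr":[0,0,0]},{"jaw":-0.3,"travel":[0,0,-1],"dr":[0,0,0]},{"jaw":-0.3,"travel":[0,0,-3],"dr":[0,0,0]},{"jaw":-0.3,"travel":[0,0,-6],"dr":[0,0,0]},{"jaw":-0.3,"travel":[0,0,-9],"dr":[0,0,0]},{"jaw":-0.3,"travel":[0,0,-10],"dr":[0,0,0]}])

```text
time_s: 9.38
ee_pos: [0.5678, 0.1506, 0.3308]
ee_rot: [179.7, -0.1, 90.3]
wrist_force: [-0.4, -0.2, 0.1]
gripper_width: 0.65
```

```bash
python3 go.py .551 -.1375 .33 74
```

```text
t 9.38 pos [0.5678 0.1506 0.3308] rot [179.6819  -0.1255  90.2725] F [-0.3602 -0.1747  0.0586] w 0.65
travel cm [-28.8   -1.82   0.01] dr [ 0.3  -0.17 16.27]
```

Emit:
jog_arm(commands=[{"jaw":-0.3,"travel":[-3,-0.2,0],"dr":[0,0,1.6]},{"jaw":-0.3,"travel":[-6.5,-0.4,0],"dr":[0,0,3.6]},{"jaw":-0.3,"travel":[-10,-0.6,0],"dr":[0,0,5.6]},{"jaw":-0.3,"travel":[-13.5,-0.8,0],"dr":[0,0,7.6]},{"jaw":-0.3,"travel":[-17,-1.1,0],"dr":[0,0,9.6]},{"jaw":-0.3,"travel":[-20.5,-1.3,0],"dr":[0,0,11.6]},{"jaw":-0.3,"travel":[-24,-1.5,0],"dr":[0,0,13.6]},{"jaw":-0.3,"travel":[-27,-1.7,0],"dr":[0,0,15.6]},{"jaw":-0.3,"travel":[-28.8,-1.8,0],"dr":[0,0,16.3]},{"jaw":-0.3,"travel":[-28.8,-1.8,0],"dr":[0,0,16.3]}])

```text
time_s: 10.22
ee_pos: [0.549, -0.1423, 0.3268]
ee_rot: [179.9, 0.1, 73.6]
wrist_force: [-0.2, -0.5, -0.4]
gripper_width: 0.652
```

```bash
python3 - <<'E'
from ov import *
im=r.snapshot("top")
F=[box(.5667,.1509,.012,.3,.05,.018,.03),box(.5667,.1509,.042,.3,.024,.008,.034)]
overlay("top",im,[],(205,190),(105,65),7,'pics/b1.png')
overlay("top",im,F,(205,190),(105,65),7,'pics/b2.png')
im=r.snapshot("scene")
overlay("scene",im,[],(310,160),(110,75),7,'pics/b3.png')
E
python3 go.py .551 -.1375 .219 74
```

```text
t 10.32 pos [ 0.55   -0.1375  0.3262] rot [-179.9897   -0.017    73.9463] F [0.4968 0.8767 0.5113] w 0.653
travel cm [ 0.03  0.1  10.72] dr [-0.01 -0.02 -0.05]
```

View pics/b2.png

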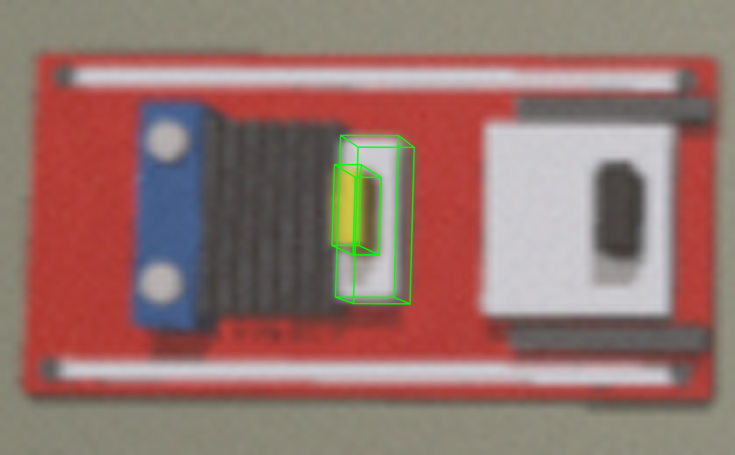

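View pics/b3.png

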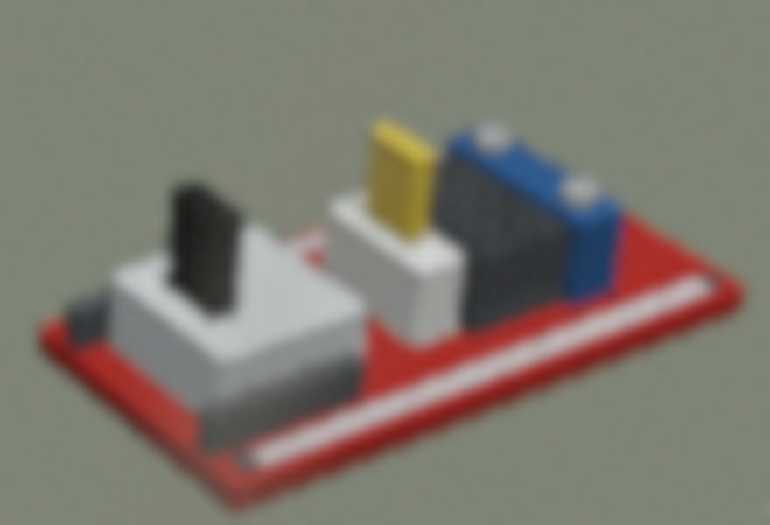

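Top view: spacer1 stands square, practically touching the heat sink, with its white top ending at crop column 402. The remaining gap to the jaw (column 485) is about 26 mm. Next I'll lower onto spacer2.

Emit:
jog_arm(commands=[{"jaw":-0.3,"travel":[0,0.1,2],"dr":[0,0,0]},{"jaw":-0.3,"travel":[0,0.1,4],"dr":[0,0,0]},{"jaw":-0.3,"travel":[0,0.1,6],"dr":[0,0,0]},{"jaw":-0.3,"travel":[0,0.1,8],"dr":[0,0,0]},{"jaw":-0.3,"travel":[0,0.1,9.5],"dr":[0,0,0]},{"jaw":-0.3,"travel":[0,0.1,10.4],"dr":[0,0,0]},{"jaw":-0.3,"travel":[0,0.1,10.7],"dr":[0,0,0]},{"jaw":-0.3,"travel":[0,0.1,10.7],"dr":[0,0,0]},{"jaw":-0.3,"travel":[0,0.1,10.7],"dr":[0,0,0]},{"jaw":-0.3,"travel":[0,0.1,10.7],"dr":[0,0,0]}])

```text
time_s: 11.15
ee_pos: [0.5516, -0.1374, 0.2201]
ee_rot: [179.9, -0.0, 74.0]
wrist_force: [0.2, 0.4, -0.3]
gripper_width: 0.65
```

```bash
python3 go.py .551 -.1375 .219 74;python3 - <<'E'
from ov import *
im=r.snapshot("scene");cv2.imwrite('pics/b4.png',cv2.resize(im[140:290,170:320],None,fx=4,fy=4)[:,:,::-1])
E
```

```text
t 11.15 pos [ 0.5516 -0.1374  0.2201] rot [179.9065  -0.0284  74.035 ] F [ 0.1777  0.364  -0.2581] w 0.65
travel cm [-0.03 -0.06  0.11] dr [ 0.09 -0.03  0.04]
```

View pics/b4.png

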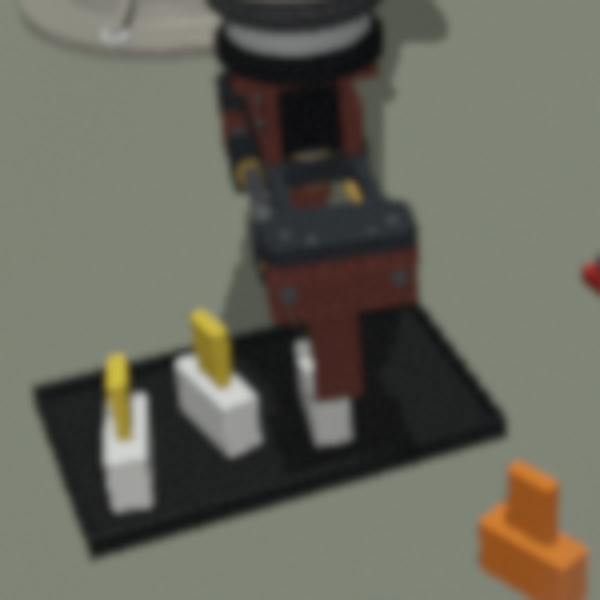

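The fingers straddle spacer2's tab (crop (335,370)). Closing and lifting.

Emit:
jog_arm(commands=[{"jaw":-0.3,"travel":[0,0,0.1],"dr":[0,0,0]},{"jaw":1,"travel":[0,0,0.1],"dr":[0,0,0]},{"jaw":1,"travel":[0,0,0.1],"dr":[0,0,0]},{"jaw":1,"travel":[0,0,0.1],"dr":[0,0,0]},{"jaw":1,"travel":[0,0,0.1],"dr":[0,0,0]},{"jaw":1,"travel":[0,0,0.1],"dr":[0,0,0]},{"jaw":1,"travel":[0,0,0.1],"dr":[0,0,0]},{"jaw":1,"travel":[0,0,0.1],"dr":[0,0,0]},{"jaw":1,"travel":[0,0,0.1],"dr":[0,0,0]},{"jaw":1,"travel":[0,0,0.1],"dr":[0,0,0]}], newtons=20)

```text
time_s: 12.03
ee_pos: [0.5511, -0.1376, 0.2182]
ee_rot: [180.0, 0.0, 74.0]
wrist_force: [-0.2, -0.2, -0.2]
gripper_width: 0.266
```

Emit:
jog_arm(commands=[{"jaw":1,"travel":[0,0,0],"dr":[0,0,0]},{"jaw":1,"travel":[0,0,0],"dr":[0,0,0]},{"jaw":1,"travel":[0,0,-1],"dr":[0,0,0]},{"jaw":1,"travel":[0,0,-3],"dr":[0,0,0]},{"jaw":1,"travel":[0,0,-5],"dr":[0,0,0]},{"jaw":1,"travel":[0,0,-7],"dr":[0,0,0]},{"jaw":1,"travel":[0,0,-9],"dr":[0,0,0]},{"jaw":1,"travel":[0,0,-11],"dr":[0,0,0]},{"jaw":1,"travel":[0,0,-11],"dr":[0,0,0]},{"jaw":1,"travel":[0,0,-11],"dr":[0,0,0]}])

```text
time_s: 12.87
ee_pos: [0.5513, -0.1376, 0.3294]
ee_rot: [179.9, -0.1, 74.0]
wrist_force: [-0.9, 0.2, -0.6]
gripper_width: 0.271
```

```bash
python3 go.py .5665 .1295 .33 90.3;python3 - <<'E'
from ov import *
s=r.get_state();p=s['ee_pos'];a=s['ee_rot'][2]-90
im=r.snapshot("scene")
F=[box(p[0],p[1],p[2]-.215,a,.05,.018,.03),box(p[0],p[1],p[2]-.185,a,.024,.008,.034)]
overlay("scene",im,F,(170,110),(130,110),6,'pics/b5.png')
E
```

```text
t 12.87 pos [ 0.5513 -0.1376  0.3294] rot [179.8624  -0.0503  74.016 ] F [-0.8918  0.2136 -0.6054] w 0.271
travel cm [26.1  -5.89 -0.05] dr [  0.14  -0.03 -16.28]
```

View pics/b5.png

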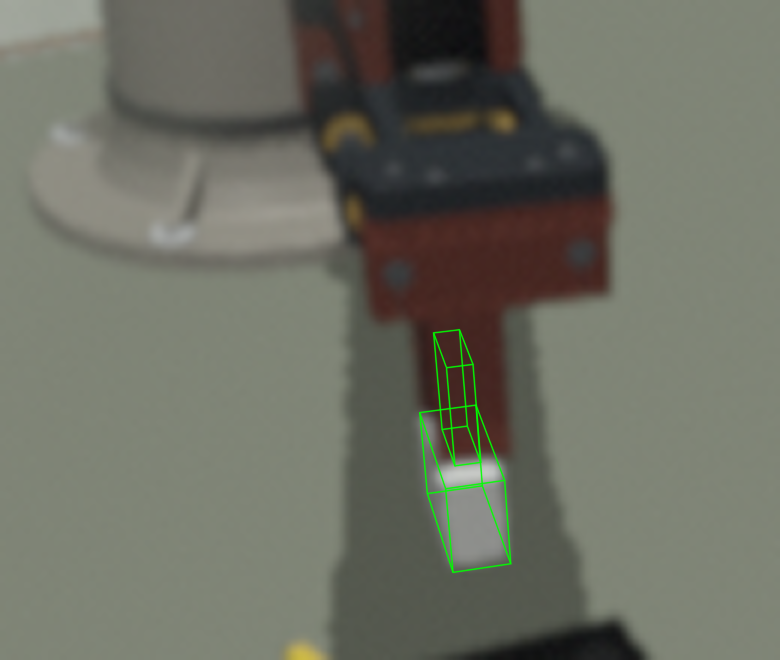

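Emit:
jog_arm(commands=[{"jaw":1,"travel":[2,-0.5,0],"dr":[0,0,-1.6]},{"jaw":1,"travel":[5,-1.2,0],"dr":[0,0,-3.6]},{"jaw":1,"travel":[8,-1.9,0],"dr":[0,0,-5.6]},{"jaw":1,"travel":[11.5,-2.6,0],"dr":[0,0,-7.6]},{"jaw":1,"travel":[15,-3.4,0],"dr":[0,0,-9.6]},{"jaw":1,"travel":[18.5,-4.2,0],"dr":[0,0,-11.6]},{"jaw":1,"travel":[22,-5,0],"dr":[0,0,-13.6]},{"jaw":1,"travel":[25,-5.6,0],"dr":[0,0,-15.6]},{"jaw":1,"travel":[26.1,-5.9,0],"dr":[0,0,-16.3]},{"jaw":1,"travel":[26.1,-5.9,0],"dr":[0,0,-16.3]}])

```text
time_s: 13.75
ee_pos: [0.5656, 0.1333, 0.3267]
ee_rot: [-179.9, -0.0, 90.7]
wrist_force: [0.3, 1.1, -0.8]
gripper_width: 0.27
```

Emit:
jog_arm(commands=[{"jaw":1,"travel":[0,0,0],"dr":[0,0,0]},{"jaw":1,"travel":[0,0,0],"dr":[0,0,0]},{"jaw":1,"travel":[0,0,1],"dr":[0,0,0]},{"jaw":1,"travel":[0,0,2],"dr":[0,0,0]},{"jaw":1,"travel":[0,0,3],"dr":[0,0,0]},{"jaw":1,"travel":[0,0,4],"dr":[0,0,0]},{"jaw":1,"travel":[0,0,5],"dr":[0,0,0]},{"jaw":1,"travel":[0,0,6],"dr":[0,0,0]},{"jaw":1,"travel":[0,0,6],"dr":[0,0,0]},{"jaw":1,"travel":[0,0,6],"dr":[0,0,0]}])

```text
time_s: 14.58
ee_pos: [0.5661, 0.1295, 0.2673]
ee_rot: [-179.9, 0.0, 90.3]
wrist_force: [0.8, 0.5, -0.3]
gripper_width: 0.27
```

```bash
python3 - <<'E'
from ov import *
s=r.get_state();p=s['ee_pos'];a=s['ee_rot'][2]-90
im=r.snapshot("scene")
F=[box(p[0],p[1],p[2]-.2146,a,.05,.018,.03),box(p[0],p[1],p[2]-.1846,a,.024,.008,.034),box(p[0],p[1],.012,a,.05,.018,.03)]
overlay("scene",im,F,(300,130),(130,100),6,'pics/b6.png')
E
python3 go.py .5665 .1295 .2275 90.3
```

```text
t 14.63 pos [0.5664 0.1296 0.268 ] rot [-179.9867    0.0125   90.3074] F [-0.1516 -0.2564 -0.19  ] w 0.274
travel cm [-0.01  0.01  4.05] dr [-0.01  0.01  0.01]
```

View pics/b6.png

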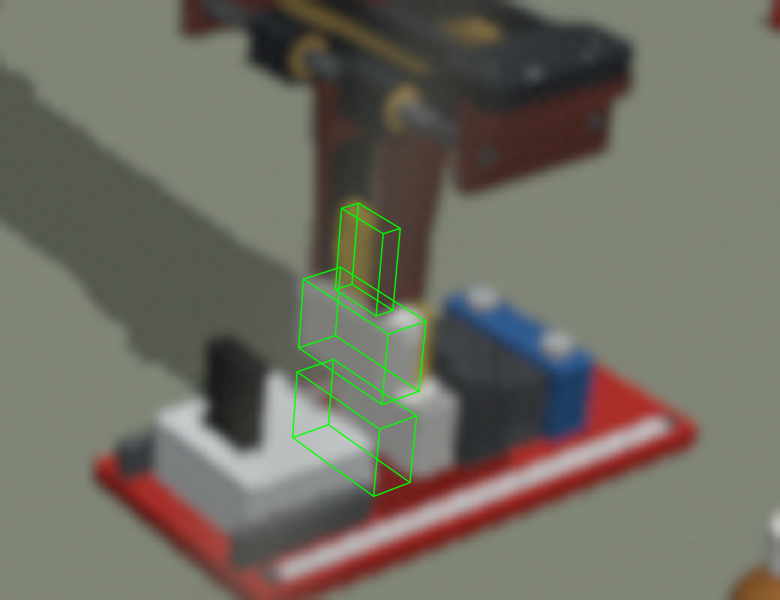

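The held spacer sits within 1 mm of its model box. I'll lower it into the middle of the remaining gap.

Emit:
jog_arm(commands=[{"jaw":1,"travel":[0.05,0,0.6],"dr":[0,0,0]},{"jaw":1,"travel":[0.05,0,1.2],"dr":[0,0,0]},{"jaw":1,"travel":[0.05,0,1.8],"dr":[0,0,0]},{"jaw":1,"travel":[0.05,0,2.4],"dr":[0,0,0]},{"jaw":1,"travel":[0.05,0,3.0],"dr":[0,0,0]},{"jaw":1,"travel":[0.05,0,3.4],"dr":[0,0,0]},{"jaw":1,"travel":[0.05,0,3.7],"dr":[0,0,0]},{"jaw":1,"travel":[0.05,0,3.9],"dr":[0,0,0]},{"jaw":1,"travel":[0.05,0,3.9],"dr":[0,0,0]},{"jaw":1,"travel":[0.05,0,3.9],"dr":[0,0,0]}])

```text
time_s: 15.47
ee_pos: [0.5663, 0.1301, 0.2292]
ee_rot: [180.0, -0.0, 90.3]
wrist_force: [-0.6, -0.9, 0.2]
gripper_width: 0.271
```

```bash
python3 - <<'E'
from ov import *
im=r.snapshot("scene")
overlay("scene",im,[],(310,150),(110,80),7,'pics/b7.png')
E
python3 go.py .5665 .13 .2265 90.3
```

```text
t 15.52 pos [0.5664 0.1301 0.2293] rot [179.9785  -0.0055  90.3106] F [ 1.1099  0.1884 -0.4296] w 0.273
travel cm [-0.01  0.01  0.28] dr [ 0.02 -0.01  0.01]
```

View pics/b7.png

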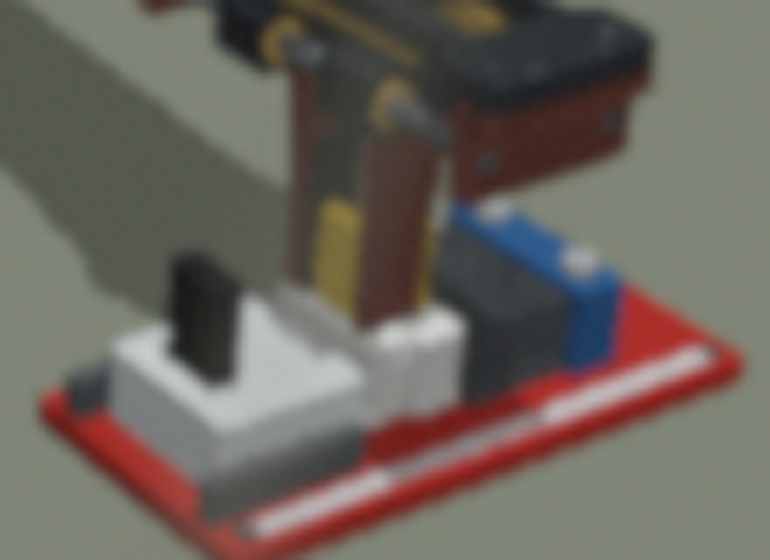

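Spacer2 sits beside spacer1 between it and the jaw. I'll lower the last 2–3 mm.

Emit:
jog_arm(commands=[{"jaw":1,"travel":[0,0,0.05],"dr":[0,0,0]},{"jaw":1,"travel":[0,0,0.1],"dr":[0,0,0]},{"jaw":1,"travel":[0,0,0.15],"dr":[0,0,0]},{"jaw":1,"travel":[0,0,0.2],"dr":[0,0,0]},{"jaw":1,"travel":[0,0,0.25],"dr":[0,0,0]},{"jaw":1,"travel":[0,0,0.3],"dr":[0,0,0]},{"jaw":1,"travel":[0,0,0.3],"dr":[0,0,0]},{"jaw":1,"travel":[0,0,0.3],"dr":[0,0,0]},{"jaw":1,"travel":[0,0,0.3],"dr":[0,0,0]},{"jaw":1,"travel":[0,0,0.3],"dr":[0,0,0]}])

```text
time_s: 16.35
ee_pos: [0.5663, 0.1301, 0.2261]
ee_rot: [-180.0, -0.0, 90.3]
wrist_force: [-0.9, -0.3, 0.0]
gripper_width: 0.271
```

```bash
python3 go.py .5665 .13 .2262 90.3
```

```text
t 16.35 pos [0.5663 0.1301 0.2261] rot [-179.9972   -0.0026   90.3158] F [-0.8511 -0.2915  0.0037] w 0.271
travel cm [-0.01  0.02 -0.01] dr [-0.   -0.    0.02]
```

Emit:
jog_arm(commands=[{"jaw":1,"travel":[0,0,0.02],"dr":[0,0,0]},{"jaw":1,"travel":[0,0,0.04],"dr":[0,0,0]},{"jaw":1,"travel":[0,0,0.06],"dr":[0,0,0]},{"jaw":1,"travel":[0,0,0.08],"dr":[0,0,0]},{"jaw":1,"travel":[0,0,0.1],"dr":[0,0,0]},{"jaw":1,"travel":[0,0,0.1],"dr":[0,0,0]},{"jaw":1,"travel":[0,0,0.1],"dr":[0,0,0]},{"jaw":1,"travel":[0,0,0.1],"dr":[0,0,0]},{"jaw":1,"travel":[0,0,0.1],"dr":[0,0,0]},{"jaw":1,"travel":[0,0,0.1],"dr":[0,0,0]}])

```text
time_s: 17.18
ee_pos: [0.5663, 0.13, 0.2261]
ee_rot: [-180.0, -0.0, 90.3]
wrist_force: [-4.3, -1.0, 11.4]
gripper_width: 0.27
```

```bash
python3 go.py .5665 .13 .2262 90.3
```

```text
t 17.18 pos [0.5663 0.13   0.2261] rot [-179.9966   -0.0381   90.3051] F [-4.2727 -0.9729 11.3675] w 0.27
travel cm [-0.    0.02 -0.01] dr [-0.   -0.04  0.01]
```

It is firmly on the floor (11 N). I'll relieve the load, open and rise.

Emit:
jog_arm(commands=[{"jaw":1,"travel":[0,0,-0.08],"dr":[0,0,0]},{"jaw":-0.3,"travel":[0,0,-0.08],"dr":[0,0,0]},{"jaw":-0.3,"travel":[0,0,-0.08],"dr":[0,0,0]},{"jaw":-0.3,"travel":[0,0,-0.08],"dr":[0,0,0]},{"jaw":-0.3,"travel":[0,0,-0.08],"dr":[0,0,0]},{"jaw":-0.3,"travel":[0,0,-0.5],"dr":[0,0,0]},{"jaw":-0.3,"travel":[0,0,-2],"dr":[0,0,0]},{"jaw":-0.3,"travel":[0,0,-5],"dr":[0,0,0]},{"jaw":-0.3,"travel":[0,0,-8],"dr":[0,0,0]},{"jaw":-0.3,"travel":[0,0,-10],"dr":[0,0,0]}])

```text
time_s: 18.02
ee_pos: [0.5668, 0.1299, 0.3278]
ee_rot: [179.9, -0.0, 90.3]
wrist_force: [-0.1, 0.3, -0.4]
gripper_width: 0.647
```

```bash
python3 go.py .566 .02 .33 180;python3 go.py .566 .02 .33 0
python3 - <<'E'
from ov import *
print(r.get_state()['qpos'])
im=r.snapshot("scene")
overlay("scene",im,[],(310,150),(110,80),7,'pics/b8.png')
E
```

```text
t 18.02 pos [0.5668 0.1299 0.3278] rot [179.8828  -0.0332  90.2832] F [-0.1436  0.2861 -0.3558] w 0.647
travel cm [-10.99  -0.13  -0.23] dr [  0.12   0.07 -89.72]
t 18.02 pos [0.5668 0.1299 0.3278] rot [179.8828  -0.0332  90.2832] F [-0.1436  0.2861 -0.3558] w 0.647
travel cm [-10.99  -0.13  -0.23] dr [ 0.07 -0.12 90.28]
[-39.6521  25.1634  26.7923 107.8886 -14.4603  50.1464  -5.4464]
```

View pics/b8.png

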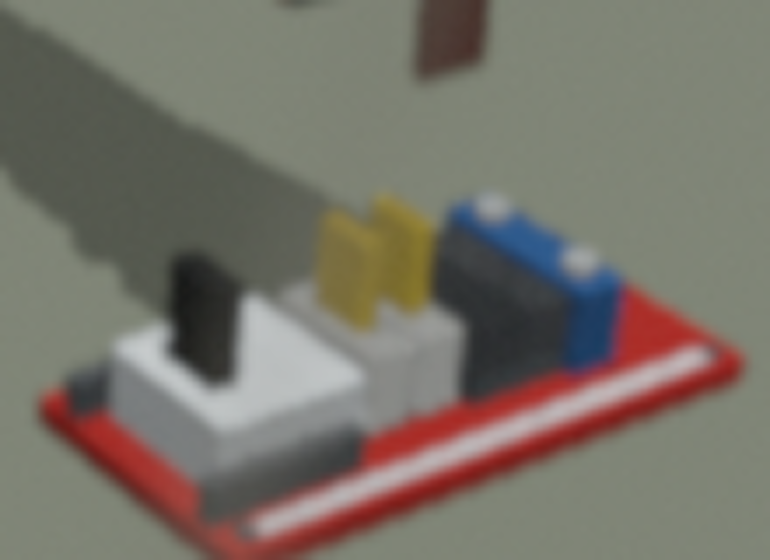

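Both spacers stand upright and square in the gap, side by side (tabs at crop (350,270) and (405,255)). Now I'll close the gripper, go behind the handle, and push from its -y side.

Emit:
jog_arm(commands=[{"jaw":1,"travel":[-1.5,0,0],"dr":[0,0,0]},{"jaw":1,"travel":[-4,0,0],"dr":[0,0,0]},{"jaw":1,"travel":[-6.5,0,0],"dr":[0,0,0]},{"jaw":1,"travel":[-8.5,0,0],"dr":[0,0,0]},{"jaw":1,"travel":[-9.8,0,0],"dr":[0,0,0]},{"jaw":1,"travel":[-10,0,0],"dr":[0,0,0]},{"jaw":1,"travel":[-10,0,0],"dr":[0,0,0]},{"jaw":1,"travel":[-10,0,0],"dr":[0,0,0]},{"jaw":1,"travel":[-10,0,0],"dr":[0,0,0]},{"jaw":1,"travel":[-10,0,0],"dr":[0,0,0]}])

```text
time_s: 18.9
ee_pos: [0.5669, 0.0316, 0.325]
ee_rot: [-180.0, -0.0, 90.4]
wrist_force: [-0.8, -0.1, -0.5]
gripper_width: 0.006
```

```bash
python3 go.py .5665 .03 .228 90.3
python3 - <<'E'
from ov import *
im=r.snapshot("top")
overlay("top",im,[],(205,185),(110,70),7,'pics/b9.png')
E
```

```text
t 18.9 pos [0.5669 0.0316 0.325 ] rot [-179.9865   -0.0277   90.4385] F [-0.8033 -0.0653 -0.4781] w 0.006
travel cm [-0.17 -0.04  9.7 ] dr [-0.01 -0.03  0.14]
```

View pics/b9.png

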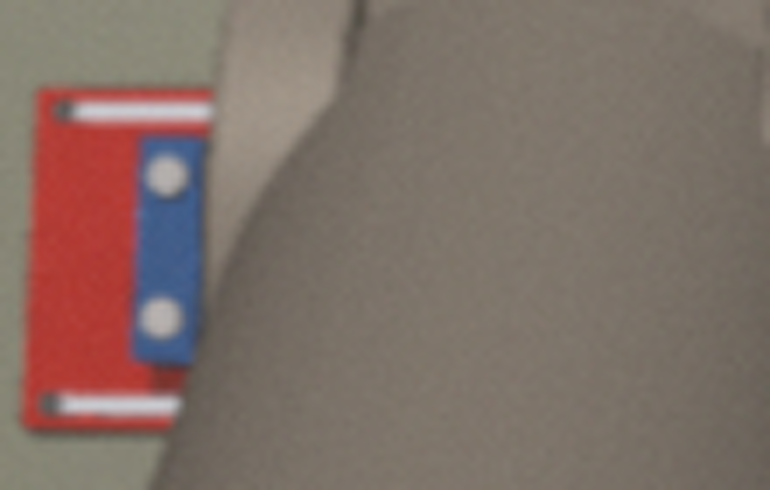

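The top view is blocked by the arm, so the scene camera will serve. Lowering behind the handle.

Emit:
jog_arm(commands=[{"jaw":1,"travel":[0,0,1],"dr":[0,0,0]},{"jaw":1,"travel":[0,0,3],"dr":[0,0,0]},{"jaw":1,"travel":[0,0,5],"dr":[0,0,0]},{"jaw":1,"travel":[0,0,7],"dr":[0,0,0]},{"jaw":1,"travel":[0,0,8.5],"dr":[0,0,0]},{"jaw":1,"travel":[0,0,9.4],"dr":[0,0,0]},{"jaw":1,"travel":[0,0,9.5],"dr":[0,0,0]},{"jaw":1,"travel":[0,0,9.5],"dr":[0,0,0]},{"jaw":1,"travel":[0,0,9.5],"dr":[0,0,0]},{"jaw":1,"travel":[0,0,9.5],"dr":[0,0,0]}])

```text
time_s: 19.78
ee_pos: [0.5673, 0.0301, 0.2311]
ee_rot: [179.9, -0.0, 90.3]
wrist_force: [0.1, 0.1, 0.0]
gripper_width: 0.002
```

```bash
python3 go.py .5665 .05 .229 90.3
python3 - <<'E'
from ov import *
im=r.snapshot("scene")
overlay("scene",im,[],(300,130),(120,95),6,'pics/b10.png')
E
```

```text
t 19.78 pos [0.5673 0.0301 0.2311] rot [179.8987  -0.0183  90.3122] F [0.0736 0.0837 0.0309] w 0.002
travel cm [ 1.99 -0.07  0.21] dr [ 0.1  -0.02  0.01]
```

View pics/b10.png

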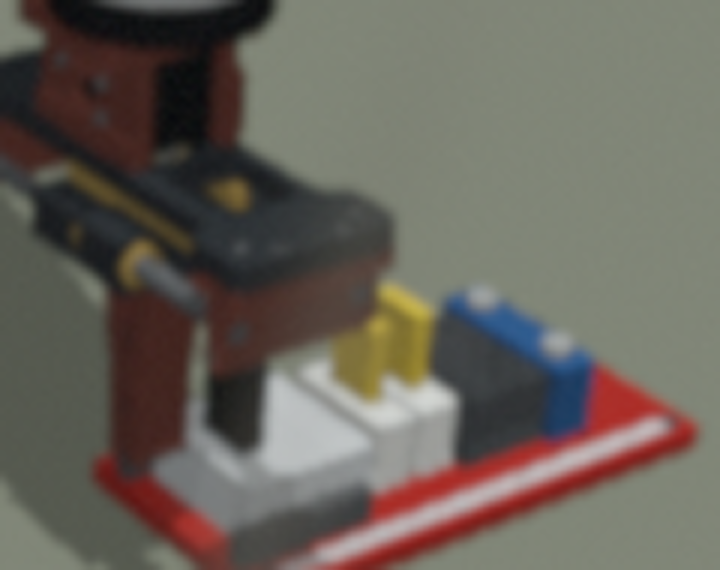

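The closed fingers stand behind the black handle (crop (150,400) versus (235,410)). Approach and push slowly.

Emit:
jog_arm(commands=[{"jaw":1,"travel":[0.5,-0.1,0],"dr":[0,0,0]},{"jaw":1,"travel":[1,-0.1,0],"dr":[0,0,0]},{"jaw":1,"travel":[1.4,-0.1,0],"dr":[0,0,0]},{"jaw":1,"travel":[1.7,-0.1,0],"dr":[0,0,0]},{"jaw":1,"travel":[1.9,-0.1,0],"dr":[0,0,0]},{"jaw":1,"travel":[2.1,-0.1,0],"dr":[0,0,0]},{"jaw":1,"travel":[2.3,-0.1,0],"dr":[0,0,0]},{"jaw":1,"travel":[2.5,-0.1,0],"dr":[0,0,0]},{"jaw":1,"travel":[2.7,-0.1,0],"dr":[0,0,0]},{"jaw":1,"travel":[2.8,-0.1,0],"dr":[0,0,0]}])

```text
time_s: 20.67
ee_pos: [0.5657, 0.058, 0.2302]
ee_rot: [180.0, 0.0, 90.3]
wrist_force: [0.4, -1.8, 0.7]
gripper_width: 0.005
```

```bash
python3 go.py .5665 .062 .229 90.3
```

```text
t 20.67 pos [0.5657 0.058  0.2302] rot [179.9986   0.0145  90.2953] F [ 0.4308 -1.7755  0.7228] w 0.005
travel cm [0.4  0.08 0.12] dr [ 0.    0.01 -0.  ]
```

Emit:
jog_arm(commands=[{"jaw":1,"travel":[0.06,0,0],"dr":[0,0,0]},{"jaw":1,"travel":[0.12,0,0],"dr":[0,0,0]},{"jaw":1,"travel":[0.18,0,0],"dr":[0,0,0]},{"jaw":1,"travel":[0.24,0,0],"dr":[0,0,0]},{"jaw":1,"travel":[0.3,0,0],"dr":[0,0,0]},{"jaw":1,"travel":[0.36,0,0],"dr":[0,0,0]},{"jaw":1,"travel":[0.42,0,0],"dr":[0,0,0]},{"jaw":1,"travel":[0.48,0,0],"dr":[0,0,0]},{"jaw":1,"travel":[0.54,0,0],"dr":[0,0,0]},{"jaw":1,"travel":[0.6,0,0],"dr":[0,0,0]}])

```text
time_s: 21.5
ee_pos: [0.5656, 0.0628, 0.2302]
ee_rot: [180.0, 0.1, 90.2]
wrist_force: [0.5, -7.1, 1.3]
gripper_width: 0.005
```

```bash
python3 go.py .5665 .062 .229 90.3
python3 - <<'E'
from ov import *
im=r.snapshot("scene")
overlay("scene",im,[],(300,130),(120,95),6,'pics/b11.png')
E
```

```text
t 21.5 pos [0.5656 0.0628 0.2302] rot [179.9948   0.098   90.2488] F [ 0.4913 -7.0801  1.3091] w 0.005
travel cm [-0.08  0.09  0.12] dr [ 0.01  0.1  -0.05]
```

View pics/b11.png

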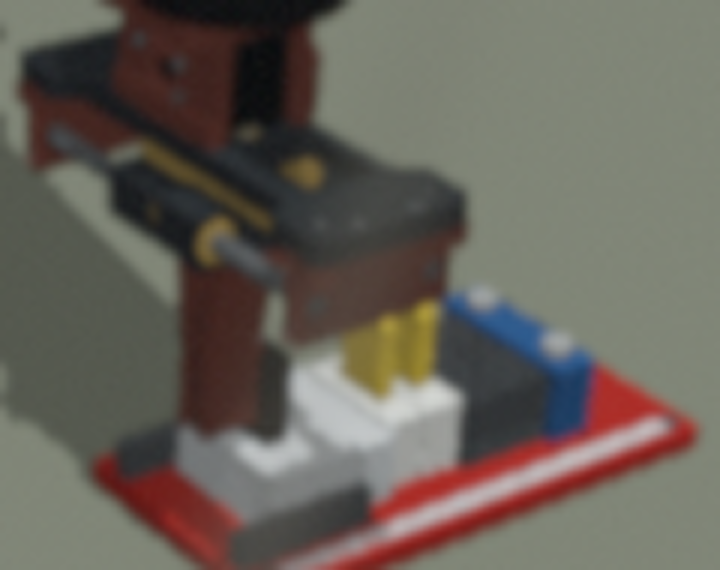

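The jaw now bears on the stack (-7 N at roughly 8 mm of stroke, far from 26 mm). I'll raise the push to 15–20 N.

Emit:
jog_arm(commands=[{"jaw":1,"travel":[0.02,0,0],"dr":[0,0,0]},{"jaw":1,"travel":[0.04,0,0],"dr":[0,0,0]},{"jaw":1,"travel":[0.06,0,0],"dr":[0,0,0]},{"jaw":1,"travel":[0.08,0,0],"dr":[0,0,0]},{"jaw":1,"travel":[0.1,0,0],"dr":[0,0,0]},{"jaw":1,"travel":[0.1,0,0],"dr":[0,0,0]},{"jaw":1,"travel":[0.1,0,0],"dr":[0,0,0]},{"jaw":1,"travel":[0.1,0,0],"dr":[0,0,0]},{"jaw":1,"travel":[0.1,0,0],"dr":[0,0,0]},{"jaw":1,"travel":[0.1,0,0],"dr":[0,0,0]}])

```text
time_s: 22.38
ee_pos: [0.5656, 0.0629, 0.2302]
ee_rot: [180.0, 0.1, 90.2]
wrist_force: [0.2, -8.0, 1.5]
gripper_width: 0.006
```

```bash
python3 go.py .5665 .062 .229 90.3
```

```text
t 22.38 pos [0.5656 0.0629 0.2302] rot [179.9911   0.1459  90.1954] F [ 0.2063 -7.9986  1.4523] w 0.006
travel cm [-0.09  0.09  0.12] dr [ 0.01  0.15 -0.1 ]
```

Emit:
jog_arm(commands=[{"jaw":1,"travel":[0.04,0,0],"dr":[0,0,0]},{"jaw":1,"travel":[0.08,0,0],"dr":[0,0,0]},{"jaw":1,"travel":[0.12,0,0],"dr":[0,0,0]},{"jaw":1,"travel":[0.16,0,0],"dr":[0,0,0]},{"jaw":1,"travel":[0.2,0,0],"dr":[0,0,0]},{"jaw":1,"travel":[0.24,0,0],"dr":[0,0,0]},{"jaw":1,"travel":[0.28,0,0],"dr":[0,0,0]},{"jaw":1,"travel":[0.3,0,0],"dr":[0,0,0]},{"jaw":1,"travel":[0.3,0,0],"dr":[0,0,0]},{"jaw":1,"travel":[0.3,0,0],"dr":[0,0,0]}])

```text
time_s: 23.22
ee_pos: [0.5656, 0.0635, 0.2302]
ee_rot: [180.0, 0.3, 90.1]
wrist_force: [0.3, -14.6, 0.6]
gripper_width: 0.005
```

```bash
python3 go.py .5665 .062 .229 90.3
```

```text
t 23.22 pos [0.5656 0.0635 0.2302] rot [179.984    0.3104  90.0685] F [  0.2949 -14.5613   0.5615] w 0.005
travel cm [-0.15  0.09  0.13] dr [ 0.02  0.31 -0.23]
```

Emit:
jog_arm(commands=[{"jaw":1,"travel":[0.04,0,0],"dr":[0,0,0]},{"jaw":1,"travel":[0.08,0,0],"dr":[0,0,0]},{"jaw":1,"travel":[0.12,0,0],"dr":[0,0,0]},{"jaw":1,"travel":[0.16,0,0],"dr":[0,0,0]},{"jaw":1,"travel":[0.2,0,0],"dr":[0,0,0]},{"jaw":1,"travel":[0.2,0,0],"dr":[0,0,0]},{"jaw":1,"travel":[0.2,0,0],"dr":[0,0,0]},{"jaw":1,"travel":[0.2,0,0],"dr":[0,0,0]},{"jaw":1,"travel":[0.2,0,0],"dr":[0,0,0]},{"jaw":1,"travel":[0.2,0,0],"dr":[0,0,0]}])

```text
time_s: 24.05
ee_pos: [0.5656, 0.0638, 0.2303]
ee_rot: [180.0, 0.4, 90.0]
wrist_force: [0.4, -19.3, 1.3]
gripper_width: 0.01
```

```bash
python3 - <<'E'
from ov import *
im=r.snapshot("scene")
overlay("scene",im,[],(300,130),(120,95),6,'pics/b12.png')
E
python3 go.py .5665 .062 .229 90.3
```

```text
t 24.1 pos [0.5655 0.0639 0.2302] rot [179.9843   0.4207  89.9829] F [  1.607 -18.878   2.583] w 0.006
travel cm [-0.18  0.1   0.12] dr [ 0.01  0.42 -0.32]
```

View pics/b12.png

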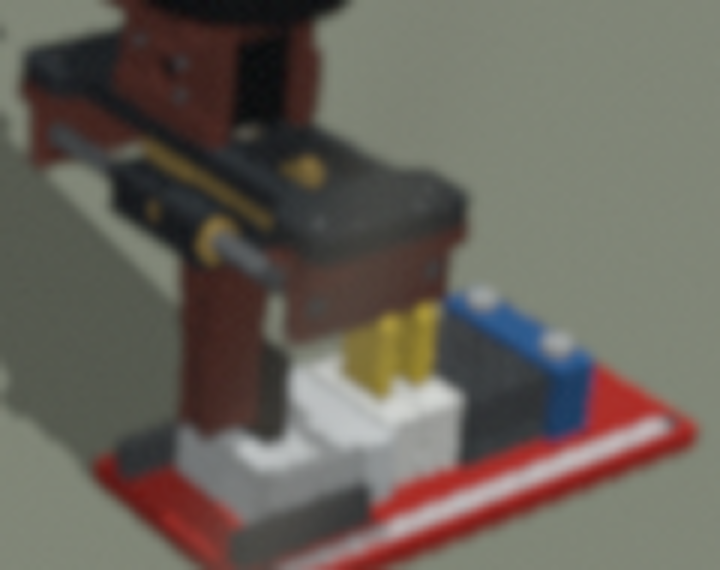

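The jaw is pressed against both spacers (crop (385,430)), and spacers, heat sink and blue stop look gap-free. The push holds steady at 19 N, so I'm handing in.

Run:
```python
from workcell import r
print(r.job_done()); s=r.get_state(); print(s['time_s'],s['wrist_force'],s['ee_pos'])
```

```text
the job is handed in; nothing more can be done
None
the job is handed in; nothing more can be done
```

The job is handed in after about 24 s: two white spacers from the tray (spacer1 and spacer2) stand side by side in the gap, and the closed gripper still holds the jaw pushed in.

- **Spacers:** the gap measured about 45 mm, so two were needed. I lowered each one until I felt the fixture floor.
- **Push:** the jaw stopped firmly at roughly 8 mm of its 26 mm stroke, so it bears on the stack and not on its internal stop. The last reading was about 19 N, with only the fingers against the -y side of the jaw handle.
- **Last picture (scene camera):** spacers upright and square, with no visible gaps through to the blue end stop. The screwdriver, bottle, reel and orange look-alike were never approached.
- **Not confirmed:** the arm blocked the top camera during the push, so tightness was checked only by force and the scene picture. My heat-sink model was about 1 px off in the top view, which did not change the spacer count. After the handover nothing more could be read.

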